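Hang the red screwdriver in its holder

TASK

Take the red screwdriver out of the wooden tool block and hang it in the metal holder with the silver top plate: shaft down through the holder's eyelet, handle upright, finger guard resting flat on the plate. Leave the yellow and blue screwdrivers where they are in the block.

Things in the scene. Friction and masses are not known exactly. Their poses are not given: they have to be found in the camera images.
- red_driver: Red screwdriver upright in a wooden block. Origin: centre of the finger guard's underside; z up. Above it: guard 42 mm wide, 7 thick, then the round handle to 88 mm, 28-30 mm thick from 25 to 78 mm up. Below: steel shaft 10 mm thick, tip at 55 mm. 0.12 kg. It hangs loosely by its guard in one of three 30 mm holes, 85 mm apart, in the block's top, 75 mm above the bench; lift it 160 mm to carry it over the others.
- yellow_driver: Yellow screwdriver, a bystander in another hole of the wooden block; same shape, size and origin as the red one but with a yellow handle.
- blue_driver: Blue screwdriver, a bystander in another hole of the wooden block; same shape, size and origin as the red one but with a blue handle.
- eyelet (a point): Empty eyelet of the metal holder, fixed to the bench: centre of the 30 mm round through hole at the upper face of a level silver plate, 70 x 70 x 8 mm, 75 mm above the bench; z up. Below the plate 59 mm are free; one black upright carries it at one side, and nothing of the holder rises above the plate.
Not all that is in view belongs to the job. Leave any pink or turquoise look-alike of the part that bears eyelet alone. Several things have the shape of the red_driver; the one meant has the colours described above.

How it is judged:
By the outcome, as a careful person would: the job done as asked, in the order asked, and still so for the second after the job is handed in, with the robot touching nothing.
It also fails if it takes over 38 s, if anything falls off the work surface, if the arm or the gripper's body presses on something with over 40 N, if the wrist force passes 120 N, or if a joint passes its speed limit or range.

ROBOT

A 6-joint arm with a two-finger parallel gripper is mounted at the origin on the work surface. World frame = base frame: x ahead of the robot, y to its left, z up, the work surface at z = 0. Lengths are in mm, angles in rad, forces in N, time in s.
With the tool pointing down it reaches from about 275 to 725 mm from the base axis. Payload 5.6 kg.
Tool frame: the origin (TCP) lies on the centre line of the jaws, within the pads' length; the fingertips stand ahead of it and the grasp point (between the pads) lies 11 mm behind it (ctrl.tip_extent is the z of the fingertips in the tool frame, in mm); z points along the fingers, y is the line along which they close (so a half turn about z gives the same grasp; the last joint's range is limited). The gripper opens to 85 mm and grips with 20 to 120 N. Pads are 22 mm wide; open, the fingers measure 114 mm over their backs; the gripper's body (76 mm by 85 mm) begins 54 mm behind the grasp point. The pads swing forward as they close: fully open they stand 13 mm farther back than shut.
Start: joints at [1.58, 0.255, 0.108, 0, -1.424, -0.285], TCP at [149.747, 529.215, 239.283] pointing down, gripper open.
Joint ranges: [-2.95, 2.95], [-1.21, 1.97], [-1.09, 1.5], [-2.87, 1.71], [-2.94, -0.07], [-3.05, 3.05]. Speed limits (rad/s): [2.57, 2.57, 3.14, 3.14, 3.14, 3.14].

INTERFACE

Orientations are given as a rotation vector (axis times angle).
In Python, from cell import ctrl gives the robot as it stands. Calls block until the motion is done:
- ctrl.move_ptp(position, orientation): joint-space move of the TCP to a pose.
- ctrl.move_straight(position, v=150, attitude=None): straight line of the TCP; attitude=None keeps the orientation; v is the mean speed in mm/s.
- ctrl.goto_joints(angles): joint-space move.
- ctrl.let_go() and ctrl.grasp(): open the fingers fully, or close them until they stop; the grip force is fixed at half the most.
- ctrl.pause(seconds).
- ctrl.inverse_kinematics(position, orientation): joint angles nearest the present ones, or None.
- ctrl.read_camera(name): name is "side" or "top" or "wrist"; returns a dict with "color" (480x640x3 uint8, red, green, blue), "z_map" (480x640 float32, mm along the optical axis (not along the pixel's ray), 0 where there is no reading), "mtx" (3x3 intrinsics, pixels), "R" (3x3) and "t" (3): a world point X has camera coordinates R X + t. Camera axes: x right, y down, z forward; pixel columns grow to the right and rows downward; lengths in mm; the calibration is good to about 2 mm. A picture is of the moment at which its call begins.
A pose or a line that the arm cannot do raises ctrl.Unreachable and nothing moves.
- ctrl.hand_in(): hands the job in; it is judged then, once.
Trained networks look in the newest picture that a camera, given by its name, has taken for a name from the list of things; names that differ only in an ending like _2 or _b are one class to them, and where a whole thing is asked for, a point or a joint stands for the part that bears it (a point fixed in the world has none). Each returns a list of dicts, best first, with "score" (0 to 1); they miss things now and then, are a little off and sometimes report something else, mostly with a low value. They report only what shows in the picture. A call takes as long as a camera call. They do not tell look-alikes from the thing itself.
- ctrl.regions_of(camera, name): "region" (480x640 bool, what is visible of it) and "point" ([row, column] in pixels, amid what is visible of it).
Readings, each from a call of its own:
- ctrl.read_time(): time.
- ctrl.read_q(): joint angles.
- ctrl.read_dq(): joint speeds.
- ctrl.read_joint_efforts(): joint torques, N m.
- ctrl.read_ee_pos(): TCP position.
- ctrl.read_orientation(): TCP orientation.
- ctrl.read_wrist_force(): force on the tool from outside, world axes, zero at the start.
- ctrl.read_ft_torque(): the same for the moment, N m.
- ctrl.read_gripper_width(): opening from 0.0 (shut) to 1.0 (fully open).
- ctrl.read_finger_force(): force on a finger pad.
Only numpy, scipy, OpenCV 4.12 (cv2) and the standard library are available. Lean on these libraries where they do the work, as an engineer would, in place of code of your own. Each camera call takes 0.05 s, during which the arm holds its last target. There are 200 camera calls.

## Working session

There is one attempt and no reset: what is moved stays moved. The work goes in short steps, each a Python script; the robot and the scene stay as the last script left them, time stands still between calls to the robot, and variables do not carry over. Pictures are saved under pics/ and viewed, at most 10 in all, crops included, and the job is handed in when it is done.

```bash
ls; mkdir -p pics; python3 - <<'E'
from cell import ctrl
import cv2,numpy as np
ims=[]
for n in ("side","top"):
    c=ctrl.read_camera(n); np.savez(f"pics/{n}0.npz",**c)
    ims.append(c["color"])
    print(n,c["mtx"].round(1).tolist(),(-c["R"].T@c["t"]).round(),c["R"][2].round(2))
    for nm in("red_driver","eyelet"):
        for r in ctrl.regions_of(n,nm): print(nm,round(r["score"],2),r["point"],r["region"].sum())
cv2.imwrite("pics/a.png",cv2.resize(np.vstack(ims),(480,720))[:,:,::-1][:600] if 0 else ims[0][:,:,::-1]);cv2.imwrite("pics/b.png",ims[1][:,:,::-1])
print(ctrl.read_orientation(),ctrl.tip_extent,ctrl.read_time())
E
```

```text
pics
side [[455.2, 0.0, 320.9], [0.0, 455.2, 237.4], [0.0, 0.0, 1.0]] [ 369. -526.  634.] [ 0.2   0.71 -0.68]
red_driver 0.75 [320.7, 470.6] 1316
red_driver 0.62 [323.3, 409.0] 1308
eyelet 0.79 [213.4, 235.5] 1997
eyelet 0.72 [199.3, 310.8] 1917
eyelet 0.63 [153.5, 320.4] 1297
top [[472.5, 0.0, 321.8], [0.0, 472.5, 241.2], [0.0, 0.0, 1.0]] [411.  48. 875.] [ 0.17 -0.   -0.99]
red_driver 0.85 [218.1, 465.1] 720
red_driver 0.81 [163.2, 458.6] 710
eyelet 0.85 [241.0, 225.0] 2654
eyelet 0.78 [201.0, 134.7] 2798
eyelet 0.75 [336.5, 217.5] 2745
[ 3.11112999e+00 -4.31720956e-01 -8.91859835e-05] 8.0 0.3
```

View pics/a.png

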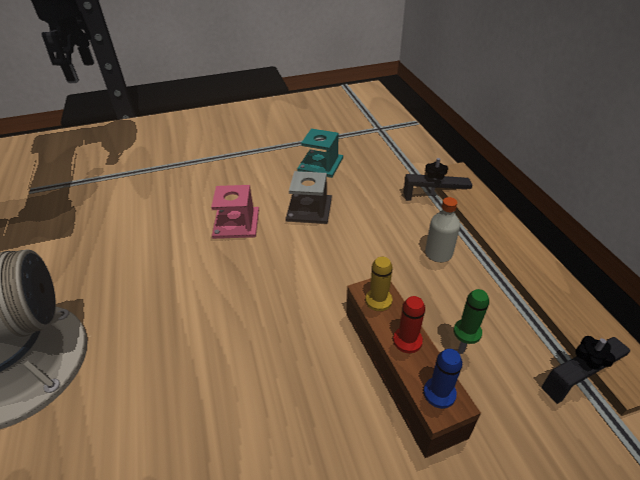

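View pics/b.png

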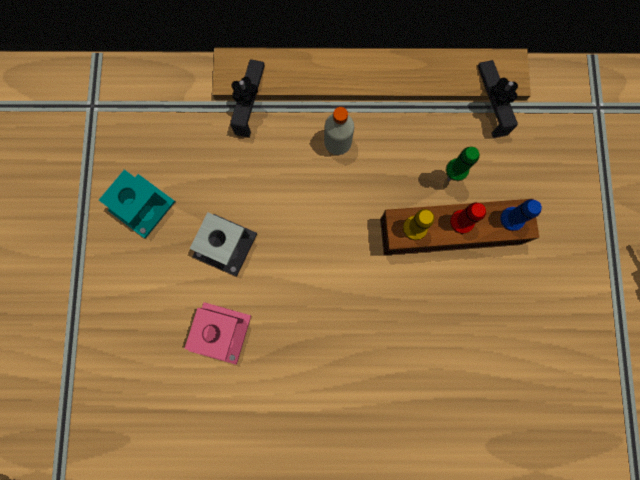

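Candidates by description:
- **Drivers, side view:** red at (411,322), chosen, in the middle of the block. Others are yellow (380,282), blue (444,377) and green (474,315), which is a look-alike outside the block.
- **Drivers, top view:** red (467,218), yellow (420,224), blue (520,215), green (462,163).
- **Holders, top / side view:** silver (217,238) / (309,183), chosen. The pink (211,333) / (232,195) and teal (127,196) / (320,137) ones are look-alikes.

Next I'll measure from both views.

```bash
cat > h.py <<'E'
import numpy as np,cv2
def cloud(c,m):
    v,u=np.nonzero(m&(c["z_map"]>0)); z=c["z_map"][v,u].astype(float); K=c["mtx"]
    P=np.c_[(u-K[0,2])/K[0,0]*z,(v-K[1,2])/K[1,1]*z,z]
    return (P-c["t"])@c["R"], np.c_[u,v]
def colour(c,name):
    h=cv2.cvtColor(c["color"],cv2.COLOR_RGB2HSV); H,S,V=[h[...,i].astype(int) for i in range(3)]
    m={"red":(H<5)|(H>174),"yellow":(H>20)&(H<32)&(S>190),"blue":(H>108)&(H<130),"green":(H>50)&(H<75)}[name]&(S>150)&(V>50)
    n,l,st,_=cv2.connectedComponentsWithStats(m.astype(np.uint8)); return l==1+np.argmax(st[1:,4])
def ray(c,uv):
    d=c["R"].T@np.linalg.solve(c["mtx"],[*uv,1.]); return -c["R"].T@c["t"],d/np.linalg.norm(d)
def tri(rs):
    A=[np.eye(3)-np.outer(d,d) for o,d in rs]; X=np.linalg.solve(sum(A),sum(a@o for a,(o,d) in zip(A,rs)))
    return X,[np.linalg.norm(a@(X-o)) for a,(o,d) in zip(A,rs)]
E
python3 - <<'E'
from h import *
from scipy.optimize import least_squares
C={n:dict(np.load(f"pics/{n}0.npz")) for n in("side","top")}
for k in("red","yellow","blue","green"):
    for n,c in C.items():
        m=colour(c,k); m=cv2.erode(m.astype(np.uint8),np.ones((2,2)))>0
        P,_=cloud(c,m); zt=np.percentile(P[:,2],98); H=P[(P[:,2]<zt-12)&(P[:,2]>zt-60)]
        f=least_squares(lambda p:np.hypot(H[:,0]-p[0],H[:,1]-p[1])-14.5,H[:,:2].mean(0)+0,loss="soft_l1").x
        print(k,n,len(P),"axis",f.round(1),"z",np.percentile(P[:,2],[1,50,98]).round(1))
rs=[]
for n,seed in(("side",(309,183)),("top",(217,238))):
    c=C[n]; full,_=cloud(c,np.ones((480,640),bool))
    m=np.zeros((480,640),bool); m[seed[1]-32:seed[1]+32,seed[0]-35:seed[0]+35]=1
    P,uv=cloud(c,m); g=c["color"][uv[:,1],uv[:,0]].astype(int)
    s=(abs(P[:,2]-75)<8)&(np.ptp(g,axis=1)<30)
    M=np.zeros((480,640),np.uint8); M[uv[s,1],uv[s,0]]=255
    cs,hr=cv2.findContours(M,cv2.RETR_CCOMP,cv2.CHAIN_APPROX_NONE)
    holes=[x for x,h in zip(cs,hr[0]) if h[3]>=0]; b=max(holes,key=cv2.contourArea); e=cv2.fitEllipse(b)
    print(n,"plate z",np.median(P[s,2]).round(1),s.sum(),"hole",np.round(e[0],1),np.round(e[1],1), "plate centroid",P[s].mean(0).round(1)); rs.append(ray(c,e[0]))
    o,d=rs[-1]; print(" hole at z75:",(o+d*(75-o[2])/d[2]).round(1))
X,r=tri(rs); print("eyelet",X.round(1),np.round(r,1),np.hypot(*X[:2]))
crop=lambda c,u,v:cv2.resize(c["color"][v-60:v+60,u-60:u+60],(390,390),interpolation=cv2.INTER_CUBIC)
cv2.imwrite("pics/c.png",np.hstack([crop(C["side"],411,322),crop(C["side"],309,183)])[:,:,::-1])
E
```

```text
red side 736 axis [ 588.9 -194.7] z [ 77.9  98.3 143.2]
red top 203 axis [ 583.6 -196.1] z [ 79.7  84.8 132.4]Traceback (most recent call last):
  File "<stdin>", line 7, in <module>
    return _quantile_unchecked(
        a, q, axis, out, overwrite_input, method, keepdims, weights)
    return _ureduce(a,
                    func=_quantile_ureduce_func,
    ...<5 lines>...
                    overwrite_input=overwrite_input,
                    method=method)
    r = func(a, **kwargs)
    result = _quantile(arr,
                       quantiles=q,
    ...<2 lines>...
                       out=out,
                       weights=wgt)
    slices_having_nans = np.isnan(arr[-1, ...])
                                  ~~~^^^^^^^^^
IndexError: index -1 is out of bounds for axis 0 with size 0
```

```bash
cat > m.py <<'E'
from h import *
from scipy.optimize import least_squares
C={n:dict(np.load(f"pics/{n}0.npz")) for n in("side","top")}
seeds={"red":((411,322),(467,218)),"yellow":((380,282),(420,224)),"blue":((444,377),(520,215)),"green":((474,315),(462,163))}
hue={"red":(-5,5),"yellow":(20,32),"blue":(105,130),"green":(50,75)}
for k,sd in seeds.items():
    for (n,c),(u,v) in zip(C.items(),sd):
        hsv=cv2.cvtColor(c["color"],cv2.COLOR_RGB2HSV).astype(int); H=hsv[...,0]; H[H>170]-=180
        w=np.zeros((480,640),bool); w[v-38:v+38,u-30:u+30]=1
        P,uv=cloud(c,w&(H>=hue[k][0])&(H<=hue[k][1])&(hsv[...,1]>130)&(hsv[...,2]>40))
        P=P[P[:,2]>(60 if k!="green" else 5)]
        zt=np.percentile(P[:,2],99); G=P[(P[:,2]<zt-11)&(P[:,2]>zt-60)]
        f=least_squares(lambda p:np.hypot(G[:,0]-p[0],G[:,1]-p[1])-14.5,G[:,:2].mean(0),loss="soft_l1",f_scale=1).x
        print(k,n,len(P),"axis",f.round(1),"z",np.percentile(P[:,2],[2,50,99]).round(1))
rs=[]
for n,seed in(("side",(309,183)),("top",(217,238))):
    c=C[n]
    m=np.zeros((480,640),bool); m[seed[1]-32:seed[1]+32,seed[0]-35:seed[0]+35]=1
    P,uv=cloud(c,m); g=c["color"][uv[:,1],uv[:,0]].astype(int)
    s=(abs(P[:,2]-75)<8)&(np.ptp(g,axis=1)<40)
    M=np.zeros((480,640),np.uint8); M[uv[s,1],uv[s,0]]=255
    cs,hr=cv2.findContours(M,cv2.RETR_CCOMP,cv2.CHAIN_APPROX_NONE)
    holes=[x for x,h in zip(cs,hr[0]) if h[3]>=0 and len(x)>4]; b=max(holes,key=cv2.contourArea); e=cv2.fitEllipse(b)
    print(n,"plate z",np.median(P[s,2]).round(1),s.sum(),"hole",np.round(e[0],1),np.round(e[1],1), "plate centroid",P[s].mean(0).round(1)); rs.append(ray(c,e[0]))
    o,d=rs[-1]; print(" hole at z75:",(o+d*(75-o[2])/d[2]).round(1))
X,r=tri(rs); print("eyelet",X.round(1),np.round(r,1),np.hypot(*X[:2]))
crop=lambda c,u,v:cv2.resize(c["color"][v-60:v+60,u-60:u+60],(390,390),interpolation=cv2.INTER_CUBIC)
cv2.imwrite("pics/c.png",np.hstack([crop(C["side"],411,322),crop(C["side"],309,183)])[:,:,::-1])
E
python3 m.py
```

```text
red side 1203 axis [ 588.7 -194.9] z [ 78.8 122.4 165. ]
red top 658 axis [ 585.3 -196.8] z [ 79.6 127.4 164.6]
yellow side 1006 axis [ 577.3 -112.9] z [ 79.8 122.  164.8]
yellow top 624 axis [ 573.9 -114.9] z [ 77.1 132.1 164.4]
blue side 1307 axis [ 593.9 -282.1] z [ 80.9 125.3 165. ]
blue top 549 axis [ 590.5 -284.2] z [ 80.7 129.6 164.5]
green side 781 axis [ 689.3 -196.5] z [ 61.2 105.7 145. ]
green top 344 axis [ 685.9 -199.1] z [ 61.1 115.5 144.9]
side plate z 75.6 714 hole [307.7 182.8] [ 6.4 14.5] plate centroid [557.6 223.7  75. ]
 hole at z75: [558.5 223.8  75. ]
top plate z 74.3 1447 hole [216.7 238.4] [16.9 18. ] plate centroid [555.3 225.7  74.2]
 hole at z75: [555.2 225.5  75. ]
eyelet [557.2 225.6  73.6] [1.7 1.7] 601.1470925765744
```

View pics/c.png

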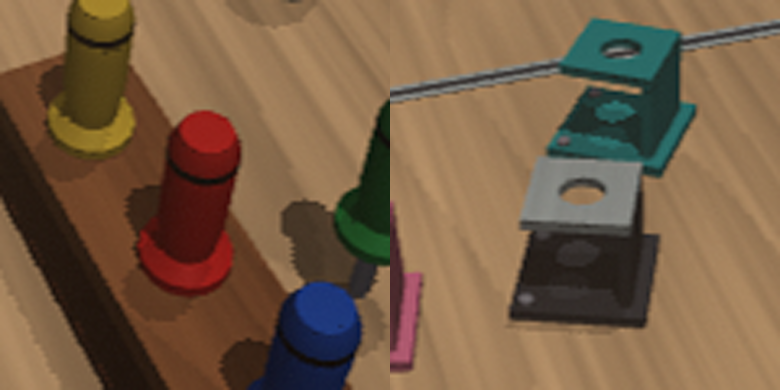

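The crops confirm both choices. The red driver sits between yellow and blue in the block, and the silver plate is on a black upright with the teal look-alike behind it.

Estimates are red at about (587,-196) with its top at z 165, and the eyelet at about (557,225,74.5). Both fit the 75 mm height, the 85 mm spacing and the reach. I'll move above red and check with the wrist camera.

```bash
cat >> h.py <<'E'
def down(a): return np.pi*np.array([np.cos(a/2),np.sin(a/2),0])
def handle(c,xy):
    hsv=cv2.cvtColor(c["color"],cv2.COLOR_RGB2HSV).astype(int); H=hsv[...,0]; H[H>170]-=180
    P,uv=cloud(c,(abs(H)<=5)&(hsv[...,1]>130)&(hsv[...,2]>40))
    return P[(np.hypot(*(P[:,:2]-xy).T)<60)]
E
python3 - <<'E'
from h import *; from cell import ctrl
q0=np.array(ctrl.read_q())
best=None
for deg in(-135,-45,45,135):
    q=ctrl.inverse_kinematics([587,-196,270],down(np.radians(deg))); e=ctrl.inverse_kinematics([557,225,270],down(np.radians(deg)))
    print(deg,None if q is None else np.round(q,2),None if e is None else np.round(e,2))
    if q is not None and e is not None:
        s=max(abs(q[5]),abs(e[5]))
        if best is None or s<best[0]: best=(s,deg)
print(best)
ctrl.move_ptp([587,-196,270],down(np.radians(best[1])))
c=ctrl.read_camera("wrist"); np.savez("pics/w1.npz",**c); cv2.imwrite("pics/w1.png",c["color"][:,:,::-1])
P=handle(c,(587,-196)); print(len(P))
if len(P):
    z=np.percentile(P[:,2],99); T=P[P[:,2]>z-3]; print("top z",z,"top face",T.mean(0).round(1),len(T))
    G=P[(P[:,2]<90)]; print("guard",len(G),G.min(0).round(1),G.max(0).round(1))
print(ctrl.read_ee_pos(),ctrl.read_time())
E
```

```text
-135 [-0.07  0.39  0.38  0.   -1.56 -0.72] [ 0.64  0.35  0.32  0.   -1.54 -1.43]
-45 [-0.07  0.39  0.38  0.   -1.56  0.86] [ 0.64  0.35  0.32  0.   -1.54  0.14]
45 [-0.07  0.39  0.38  0.   -1.56  2.43] [ 0.64  0.35  0.32  0.   -1.54  1.71]
135 [-0.07  0.39  0.38  0.   -1.56 -2.29] [ 0.64  0.35  0.32  0.   -1.54 -3.  ]
(np.float64(0.8555041985123402), -45)
2628
top z 164.77324190459152 top face [ 587.2 -197.1  163.4] 883
guard 770 [ 567.8 -217.2   75.5] [ 607.4 -177.2   89. ]
[ 587.20387236 -195.23798447  269.97654777] 3.325
```

View pics/w1.png

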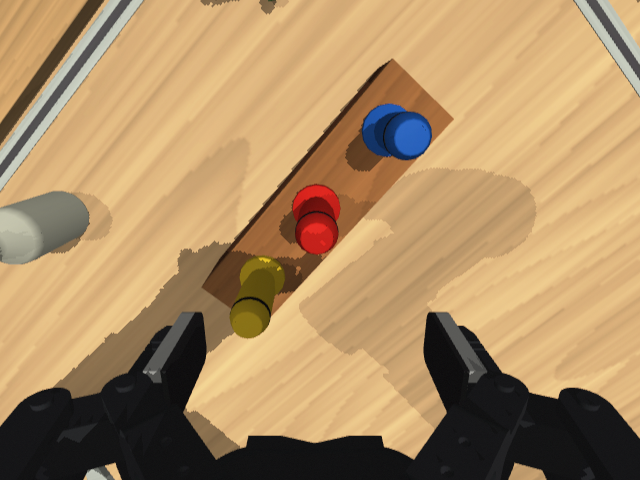

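Wrist view: red at (316,220) sits between blue (397,132) and yellow (255,300), clear of the open jaws. Green, expected near (226,120), isn't there, so I'll check with the side view before going down.

```bash
python3 - <<'E'
from h import *; from cell import ctrl
c=ctrl.read_camera("side");t=ctrl.read_camera("top"); np.savez("pics/side1.npz",**c);np.savez("pics/top1.npz",**t)
cv2.imwrite("pics/d.png",np.hstack([c["color"][180:480,240:640],t["color"][40:340,240:640]])[:,:,::-1])
E
```

```text
(no output)
```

View pics/d.png

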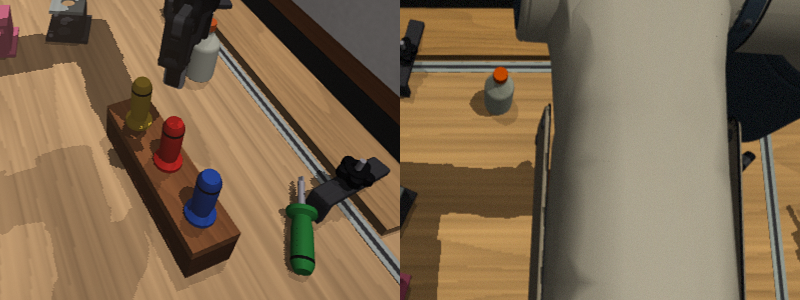

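The green driver, which had been balanced on its tip, has fallen over and lies on the bench at (300,235) in the left crop. It's clear of the block. Red, yellow and blue are unmoved, so I'll grasp red.

```bash
python3 - <<'E'
from h import *; from cell import ctrl
o=down(np.radians(-45))
ctrl.move_straight([587.4,-197,165],150,o); ctrl.move_straight([587.4,-197,119],80)
print(ctrl.read_ee_pos(),ctrl.read_wrist_force())
ctrl.grasp(); print(ctrl.read_gripper_width(),ctrl.read_finger_force(),ctrl.read_wrist_force())
ctrl.move_straight([587.4,-197,279],110)
print(ctrl.read_gripper_width(),ctrl.read_finger_force(),ctrl.read_wrist_force(),ctrl.read_time())
ctrl.move_ptp([556.9,225,279],o); print(ctrl.read_ee_pos(),ctrl.read_time())
C={n:ctrl.read_camera(n) for n in("side","wrist","top")}
for n,c in C.items(): 
    np.savez(f"pics/{n}2.npz",**c); P=handle(c,(557,225)); P=P[P[:,2]>120]; print(n,len(P), P.min(0).round(1) if len(P) else "",P.max(0).round(1) if len(P) else "")
w=C["wrist"]["color"]; s=C["side"]["color"][40:280,180:420]
cv2.imwrite("pics/e.png",np.hstack([cv2.resize(s,(400,400)),cv2.resize(w,(400,300))[:, :] if 0 else cv2.copyMakeBorder(cv2.resize(w,(400,300)),0,100,0,0,cv2.BORDER_CONSTANT)])[:,:,::-1])
E
```

```text
[ 587.73790077 -197.16916882  119.52765228] [-0.74687451 -0.25990035 -0.04398468]
0.3339976066791745 59.40150037407875 [ 0.31059531 -0.63685046  3.09915689]
0.3333535324400582 59.14913445711136 [ 0.4461174   0.25444243 -2.46733787] 7.1667
[557.2826748  223.99459106 279.10028759] 8.725
side 530 [538.2 203.5 235.3] [577.8 236.9 324.6]
wrist 13567 [537.7 203.2 189.3] [577.9 243.4 324.9]
top 118 [515.1 186.5 237. ] [575.1 240.2 361.4]
```

View pics/e.png

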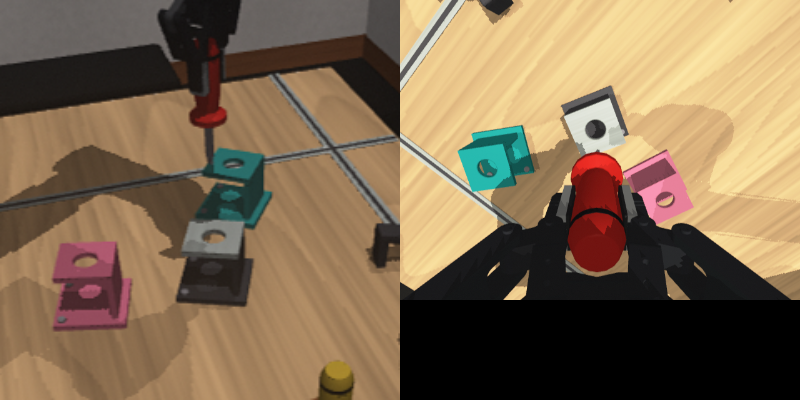

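Red is held upright, with its guard centre at about (558,223.3). In the wrist view the eyelet is visible in full at about (312,205). I'll refine its position from there and insert.

```bash
python3 - <<'E'
from h import *
c=dict(np.load("pics/wrist2.npz"))
for lo in (0,1):
    m=np.zeros((480,640),bool); m[150:260,240:390]=1
    P,uv=cloud(c,m); g=c["color"][uv[:,1],uv[:,0]].astype(int)
    s=(abs(P[:,2]-75)<6)&(np.ptp(g,axis=1)<60)
    M=np.zeros((480,640),np.uint8); M[uv[s,1],uv[s,0]]=255
    if lo: M=np.where(cv2.cvtColor(c["color"],cv2.COLOR_RGB2GRAY)>110,M,0).astype(np.uint8)
    cs,hr=cv2.findContours(M,cv2.RETR_CCOMP,cv2.CHAIN_APPROX_NONE)
    for x,h in zip(cs,hr[0]):
        if h[3]>=0 and cv2.contourArea(x)>150:
            e=cv2.fitEllipse(x); o,d=ray(c,e[0]); X=o+d*(75-o[2])/d[2]
            print(lo,np.round(e[0],1),np.round(e[1],1),X.round(1),"plate z",np.median(P[s,2]).round(1),"diam mm",np.round(np.array(e[1])*(c["R"]@X+c["t"])[2]/c["mtx"][0,0],1))
E
```

```text
0 [312.4 206.7] [31.1 33.1] [557.5 226.3  75. ] plate z 75.6 diam mm [28.3 30.1]
1 [312.5 206.6] [31.6 33.4] [557.5 226.2  75. ] plate z 75.6 diam mm [28.7 30.3]
```

Wrist view puts the eyelet at (557.5,226.2) with the plate at z 75.6 and a hole diameter of about 30 mm. This agrees with the first estimate. Inserting.

```bash
python3 - <<'E'
from h import *; from cell import ctrl
x,y=556.9,226.4
ctrl.move_straight([x,y,190],110); print(ctrl.read_wrist_force(),ctrl.read_ee_pos())
for z in(172,150,128,121.5,119.5):
    ctrl.move_straight([x,y,z],80 if z>125 else 30); f=np.array(ctrl.read_wrist_force()); print(z,f.round(1),ctrl.read_finger_force())
    if np.linalg.norm(f+[0,0,2.5])>10: break
print(ctrl.read_ee_pos(),ctrl.read_time())
C={n:ctrl.read_camera(n) for n in("side","wrist")}
for n,c in C.items():
    P=handle(c,(557,226)); P=P[P[:,2]>60]; G=P[P[:,2]<90]; print(n,P[:,2].max().round(1),G.min(0).round(1),G.max(0).round(1))
s=C["side"]["color"][80:280,200:440]; w=C["wrist"]["color"]
cv2.imwrite("pics/f.png",np.hstack([cv2.resize(s,(400,333)),cv2.copyMakeBorder(cv2.resize(w,(400,300)),0,33,0,0,cv2.BORDER_CONSTANT)])[:,:,::-1])
E
```

```text
[ 0.06529185  0.51003938 -0.32056262] [557.41022271 226.51506765 190.92984404]
172 [ 0.8 -0.1 -1.6] 59.1460682451725
150 [-0.3  0.5 -1.7] 59.14967805147171
128 [ 0.3 -0.6 -1.8] 59.15103301405907
121.5 [ 0.2  0.4 -0.8] 59.158622324466705
119.5 [-0.5 -0.5 -2.2] 59.27242934703827
[556.89474976 226.38211852 119.51856104] 11.675
side 175.4 [538.3 206.1  75.2] [581.6 249.8  89.4]
wrist 165.4 [536.8 205.8  75. ] [577.1 246.2  90. ]
```

View pics/f.png

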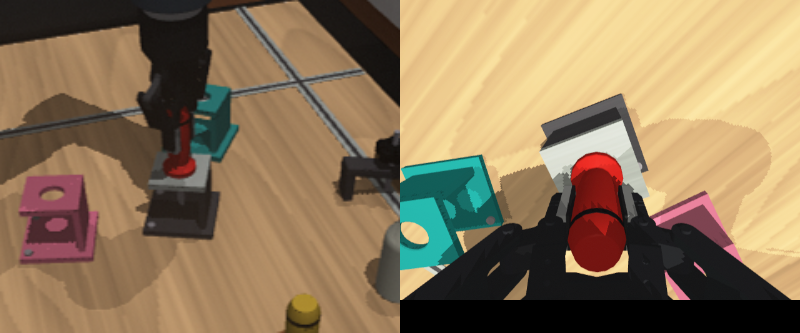

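The shaft is through the silver eyelet: side crop shows the guard at (182,168) at the plate and the shaft below it. The guard is about 0.5 mm above the plate. I'll touch down gently, release, retreat and check.

```bash
python3 - <<'E'
from h import *; from cell import ctrl
x,y=556.9,226.4
for z in(119,118.5,118):
    ctrl.move_straight([x,y,z],20); f=np.array(ctrl.read_wrist_force()); print(z,f.round(1))
    if f[2]>3: break
ctrl.let_go(); ctrl.pause(.2); print(ctrl.read_gripper_width())
ctrl.move_straight([x,y,200],80); ctrl.move_straight([x,y-60,290],150); ctrl.move_ptp([450,20,300],down(np.radians(-45))); ctrl.pause(.5)
C={n:ctrl.read_camera(n) for n in("side","top")}
for n,c in C.items():
    P=handle(c,(557,226)); P=P[P[:,2]>60]; G=P[P[:,2]<90]; T=P[P[:,2]>158]; print(n,P[:,2].max().round(1),G.min(0).round(1),G.max(0).round(1),T.mean(0).round(1))
s=C["side"]["color"][100:260,200:400]; 
cv2.imwrite("pics/g.png",np.hstack([cv2.resize(s,(400,320)),cv2.resize(C["side"]["color"],(400,320))])[:,:,::-1]); print(ctrl.read_time())
E
```

```text
119 [-2.  -0.8  3.6]
1.0006256760730412
side 165.8 [537.7 206.1  75.7] [581.5 243.7  89.8] [557.4 223.7 162.5]Traceback (most recent call last):
  File "<stdin>", line 10, in <module>
    return umr_maximum(a, axis, None, out, keepdims, initial, where)
ValueError: zero-size array to reduction operation maximum which has no identity
```

```bash
python3 - <<'E'
from h import *; from cell import ctrl
c=ctrl.read_camera("side")["color"]
cv2.imwrite("pics/g.png",np.hstack([cv2.resize(c[100:260,200:400],(400,320)),cv2.resize(c,(400,320))])[:,:,::-1]); print(ctrl.read_time())
E
```

```text
16.2583
```

View pics/g.png

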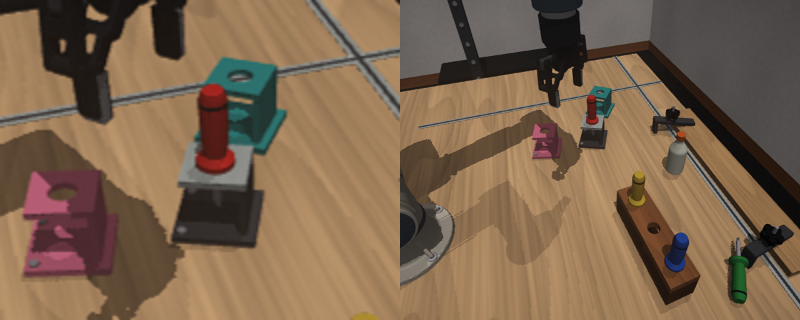

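Red hangs upright in the silver holder with its guard flat at (215,160) in the left crop. Yellow and blue are still in the block and the robot is clear.

```bash
python3 -c "
from cell import ctrl
print(ctrl.hand_in())"
```

```text
the job is handed in; nothing more can be done
None
```

I hung the red screwdriver upright in the silver holder with its guard flat on the plate, left yellow and blue in the block, and handed in at about 16 s; the green look-alike, balanced on its tip at the start, fell over on the bench during my first move, cause not established.

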